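# Bring the stone tray out of the bench drawer

## Robot

A 6-joint arm with a two-finger parallel gripper is mounted at the origin on the work surface. World frame = base frame: x ahead of the robot, y to its left, z up, the work surface at z = 0. Lengths are in m, angles in rad, forces in N, time in s.
With the tool pointing down it reaches from about 0.35 to 0.85 m from the base axis. Payload 8.1 kg.
Tool frame: the origin (TCP) lies on the centre line of the jaws, within the pads' length; the fingertips stand 17 mm ahead of it and the grasp point (between the pads) lies 2 mm behind it; z points along the fingers, y is the line along which they close (so a half turn about z gives the same grasp; the last joint's range is limited). The gripper opens to 93 mm and grips with 3 to 60 N. Pads are 15 mm wide; open, the fingers measure 128 mm over their backs; the gripper's body (75 mm by 188 mm) begins 65 mm behind the grasp point.
Start: joints at [1.202, 0.13, 1.488, -0, 1.523, -0.085], TCP at [0.168, 0.576, 0.236] pointing down, gripper open.
Joint ranges: [-2.96, 2.96], [-0.89, 2.26], [0.02, 2.5], [-1.34, 4.48], [0, 2.73], [-2.66, 2.66]. Speed limits (rad/s): [2.39, 2.39, 2.79, 3.14, 3.14, 3.14].

## Interface

Orientations are given as a rotation vector (axis times angle).
In Python, from plant import robot, optics, close_job, models gives the robot as it stands.
- The arm moves only by the shell command python3 -m inch 'ROWS' [OPENING] [FORCE]. ROWS is a JSON object of lists of equal length, an entry for each row: "travel": the shift along the tool's x, y, z in m, a list of three; "spin": the turn about the tool's z in rad. In form: {"travel": [[x, y, z], ...], "spin": [spin, ...]}. A call has 1 to 10 rows; each row is the pose to reach, as a shift and turn from the pose commanded when the call began, along the tool's axes at that moment; what a row does not reach only later rows make up. A row lasts 1/12 s, in which the tool goes at most 41.7 mm and 7.16 degrees, less where a joint would pass 70% of its speed; a pose out of reach is approached as far as the arm can. A call with a gripper value outside its range is refused whole. OPENING is the closure, from 0 (fully open) to 1 (shut), set as the call begins (- or left out, the last holds). The fingers move at their own pace and stop on an object; FORCE is the grip in N (left out, the last holds). Time passes only in rows, so rows that repeat a pose let the fingers close. It gives the time, the measured TCP pose, the force, the opening and the grip force at its end, in the units of the state.
- robot.read_state(): the state, without advancing time (a new reading comes with each control period).
- optics.read_camera(name): name is "scene" or "top" or "wrist"; returns (picture, depth): 400x640x3 uint8, red, green, blue; 400x640 float32, m along the optical axis (not along the pixel's ray), 0 where there is no reading.
- optics.camera_info(name): a dict with "camera_matrix" (3x3 intrinsics, pixels), "view" (4x4, takes a point from world to camera coordinates). Camera axes: x right, y down, z forward; pixel columns grow to the right and rows downward; lengths in m; the calibration is good to about 2 mm. A picture is of the moment at which its call begins: read the wrist's pose just before it. camera_info takes no time and is no camera call; for the wrist camera it gives the pose at the moment of the call.
- close_job(): hands the job in; it is judged then, once.
Trained networks look in the newest picture that a camera, given by its name, has taken for a name from the list of things; names that differ only in an ending like _2 or _b are one class to them, and where a whole thing is asked for, a point or a joint stands for the part that bears it (a point fixed in the world has none). Each returns a list of dicts, best first, with "p" (0 to 1); they miss things now and then, are a little off and sometimes report something else, mostly with a low value. They report only what shows in the picture. A call takes as long as a camera call.
- models.look_for(camera, name): "centre" ([x, y, z] in m, in world coordinates, good to about 4 mm: the middle of the surface that is visible of it).
- models.masks_of(camera, name): "region" (400x640 bool, what is visible of it).
The state is a dict: "t": time; "q": joint angles; "dq": joint speeds; "joint_torque": joint torques, N m; "tool_pos": TCP position; "orientation": TCP orientation; "force": force on the tool from outside, world axes, zero at the start; "wrist_torque": the same for the moment, N m; "opening": finger opening in m; "gripper_force": force on a finger pad.
Only numpy, scipy, OpenCV 4.12 (cv2) and the standard library are available. Lean on these libraries where they do the work, as an engineer would, in place of code of your own. Each camera call takes 0.05 s, during which the arm holds its last target. There are 200 camera calls.

## Task

Pull the drawer of the small bench cabinet fully open by its brass handle and let go of the handle, then take the stone tray inside by its upright black grip and lift it out. Keep it level so that the three stones stay in it, and finish while still holding the tray steady in the air, its underside about 10 cm above the top of the cabinet, with the drawer left open and the other things on the bench left standing where they are.

Things in the scene. Friction and masses are not known exactly. Their poses are not given: they have to be found in the camera images.
- cab: low wooden one-drawer cabinet fixed to the bench, 240 mm deep (its x), 280 mm wide (its y), 100 mm high (its z); origin at the centre of its underside; the green drawer front faces its -x, towards the robot. Two small gift boxes, at most 28 mm high, are fixed on the back 70 mm of its top; the rest of the top is bare.
- cab_drawer0 (a joint): how far the drawer is pulled out, in m: 0 shut, 0.165 fully open (end stop); it slides along the cabinet's -x, runs easily (about 1 N) and stays where it is left. Its inner floor is 22 mm above the bench and its walls and front reach to 89 mm at most. Inside it is 195 mm long and 238 mm wide; when it is fully open the front 160 mm are clear of the cabinet's top.
- cab_drawer0_handle (a point): middle of the brass bar handle of the drawer: a level round bar 11 mm thick and 120 mm long along the cabinet's y, 62 mm above the bench, its axis 35 mm in front of the drawer front (29 mm of free gap behind it), open from above and below; two thin stems hold it 51 mm either side of the middle. It moves with the drawer. Its axes are parallel to the cabinet's.
- tray: white stone tray, loose in the drawer, hidden until it is open, riding along with it: 90 mm (its x) by 150 mm (its y), rim 18 mm high, floor 4 mm thick, four compartments; 0.14 to 0.26 kg, balanced about its middle. A black grip stands in its middle. Origin at the centre of its underside, z up; its x lies roughly along the cabinet's x.
- tray_grip (a point): on the tray's black grip, 43 mm above the tray's underside, in the middle of the tray. The grip is an upright plate 12 mm thick along the tray's y (take it across this), 50 mm long along the tray's x, its top 55 mm above the tray's underside.
- stone_red: red cabochon stone, a smooth dome 22 mm across and 9 mm high, 12 g, lying flat and loose in one of the tray's four compartments; origin at the centre of its underside
- stone_green: green cabochon stone, a smooth dome 22 mm across and 9 mm high, 12 g, lying flat and loose in one of the tray's four compartments; origin at the centre of its underside
- stone_amber: amber cabochon stone, a smooth dome 22 mm across and 9 mm high, 12 g, lying flat and loose in one of the tray's four compartments; origin at the centre of its underside
- brush_jar: glass jar 68 mm across and 90 mm high, with brushes standing in it up to 210 mm high; origin at the centre of its underside; leave alone
- red_tin: round red tin with a black lid, 68 mm across, 45 mm high; origin at the centre of its underside; leave alone
- ring_cone: wooden ring-sizing cone standing on a round foot 70 mm across, 130 mm high; origin at the centre of its underside; leave alone
- hammer: bench hammer lying on the bench, 220 mm long along its x, handle to its -x; leave alone

How it is judged:
On the way, in this order (a step that is already met when the one before it is completed fails the run):
1. the drawer is pulled fully open (0.145 m or more) (value of joint cab_drawer0 above 0.145 m), for 0.1 s.
2. the tray is lifted by the fingers, level, well clear of the cabinet (height (world z) of tray above 0.16 m and angle between tray's own z axis and vertical below 0.1 rad and contact force between the fingers and tray above 1 N), for 0.2 s.
At the end, for the whole second after the job is handed in: Fingers hold the tray (over 1 N), underside over 160 mm above the bench, level within 0.10 rad, still (0.03 m/s, 0.2 rad/s), touching no cabinet, drawer or bystander; all three stones in the tray; drawer open at least 0.13 m, fingers off it (all of step 2 and linear speed of tray below 0.03 m/s and angular speed of tray below 0.2 rad/s and value of joint cab_drawer0 above 0.13 m and contact force between each of the fingers, tray and cab below 0.05 N and contact force between tray and brush_jar below 0.05 N and contact force between tray and red_tin below 0.05 N and contact force between tray and ring_cone below 0.05 N and contact force between tray and hammer below 0.05 N and distance between each of stone_red, stone_green, stone_amber and tray below 0.09 m); the arm keeps its last pose, push and grip.
It fails at once if the tray is tipped by more than 0.3 rad (angle between tray's own z axis and vertical above 0.3 rad).
It fails at once if a bystander is pushed more than 30 mm or knocked over (distance of any of brush_jar, red_tin, ring_cone, hammer from where it was at the start of the episode above 0.03 m or angle between any of brush_jar, red_tin, ring_cone's own z axis and vertical above 0.35 rad).
It also fails if it takes over 56 s, if anything falls off the work surface, if the arm or the gripper's body presses on something with over 40 N, if the wrist force passes 120 N, or if a joint passes its speed limit or range.

## Working session

There is one attempt and no reset: what is moved stays moved. The work goes in short steps, Python scripts to look and compute and a shell command to move; the robot and the scene stay as the last step left them, time stands still between calls to the robot, and variables do not carry over. Pictures are saved under pics/ and viewed, at most 10 in all, crops included, and the job is handed in when it is done.

```bash
mkdir -p pics; cat > h.py <<'E'
import numpy as np, cv2
from scipy.spatial.transform import Rotation as R
from plant import robot, optics, close_job, models
def cloud(cam):
    info=optics.camera_info(cam); K=np.array(info["camera_matrix"]); V=np.linalg.inv(np.array(info["view"]))
    img,d=optics.read_camera(cam)
    v,u=np.mgrid[:d.shape[0],:d.shape[1]]
    P=np.stack([(u-K[0,2])/K[0,0]*d,(v-K[1,2])/K[1,1]*d,d],-1)@V[:3,:3].T+V[:3,3]
    P[d==0]=np.nan
    return img,P
def totool(dw):
    s=robot.read_state(); return R.from_rotvec(s["orientation"]).inv().apply(dw)
def save(n,img): cv2.imwrite("pics/"+n,img[:,:,::-1])
E
python3 - <<'E'
from h import *
s=robot.read_state(); print(s["tool_pos"],R.from_rotvec(s["orientation"]).as_matrix().round(3).tolist(),s["t"])
np.set_printoptions(precision=4,suppress=True)
for c in("scene","top"):
    img,P=cloud(c); save(c+"0.png",img)
    for n in("cab","cab_drawer0_handle","brush_jar","red_tin","ring_cone","hammer"):
        for r in models.look_for(c,n)[:1]: print(c,n,r["p"],np.array(r["centre"]))
    if c=="top":
        for n in ("cab","cab_drawer0","cab_drawer0_handle"):
            m=models.masks_of(c,n)
            if not m: continue
            Q=P[m[0]["region"]]; Q=Q[~np.isnan(Q[:,0])]
            for lo,hi in((.05,.075),(.09,.11)):
                q=Q[(Q[:,2]>lo)&(Q[:,2]<hi)]
                if len(q)>20:
                    print(n,lo,len(q),"zmed",np.median(q[:,2]),cv2.minAreaRect((q[:,:2]*1000).astype(np.float32)))
a=cv2.imread("pics/scene0.png");b=cv2.imread("pics/top0.png")
cv2.imwrite("pics/both.png",np.vstack([cv2.resize(a,(480,300)),cv2.resize(b,(480,300))]))
E
```

```text
[0.16778579 0.5755174  0.23461998] [[-0.96, 0.28, -0.001], [0.28, 0.96, -0.002], [0.0, -0.002, -1.0]] 0.0
scene cab 0.64 [ 0.8615 -0.0391  0.0937]
scene brush_jar 0.61 [ 0.705  -0.3865  0.0742]
scene red_tin 0.89 [0.5087 0.3989 0.0367]
scene ring_cone 0.63 [0.6491 0.3716 0.0169]
scene hammer 0.74 [ 0.5326 -0.407   0.0203]
top cab 0.75 [ 0.7442 -0.0406  0.1006]
top cab_drawer0_handle 0.81 [ 0.6394 -0.0186  0.0708]
top brush_jar 0.93 [ 0.6882 -0.3878  0.0765]
top red_tin 0.65 [0.4935 0.4061 0.0429]
top ring_cone 0.69 [0.6391 0.3802 0.0158]
top hammer 0.57 [ 0.519  -0.4167  0.0212]
cab 0.05 351 zmed 0.06522311538566306 ((634.3888549804688, -18.087936401367188), (273.069580078125, 64.48474884033203), 80.20267486572266)
cab 0.09 5587 zmed 0.09973313585616883 ((763.2288208007812, -39.978790283203125), (280.679443359375, 243.46046447753906), 80.35374450683594)
cab_drawer0 0.05 353 zmed 0.06523620955009024 ((632.607666015625, -17.783966064453125), (273.0699157714844, 60.88957595825195), 80.21949005126953)
cab_drawer0 0.09 53 zmed 0.09108761677488686 ((649.4315795898438, -20.84161376953125), (265.97650146484375, 12.670705795288086), 80.35374450683594)
cab_drawer0_handle 0.05 350 zmed 0.06512600191459494 ((634.3888549804688, -18.087936401367188), (273.069580078125, 64.48474884033203), 80.20267486572266)
cab_drawer0_handle 0.09 69 zmed 0.09174407344160307 ((651.9608764648438, -21.271499633789062), (265.97650146484375, 17.80167007446289), 80.35374450683594)
```

View pics/both.png

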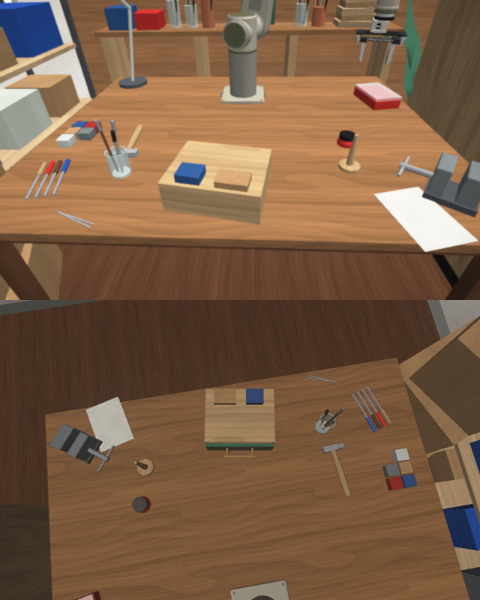

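The scene view shows the cabinet with its handle side towards the robot, and in the top view the handle is centred at about (240,453) of the stacked picture. The jar, hammer, tin and cone are clear of the work lane. Next I refine the handle and cabinet frame.

```bash
python3 - <<'E'
from h import *
np.set_printoptions(precision=4,suppress=True)
img,P=cloud("top"); m=models.masks_of("top","cab")[0]["region"]
Q=P[m]; Q=Q[~np.isnan(Q[:,0])]
t=Q[(Q[:,2]>.096)&(Q[:,2]<.105)]; (c,sz,a)=cv2.minAreaRect((t[:,:2]*1000).astype(np.float32)); print(c,sz,a)
yaw=np.radians(a-90); ex=np.array([np.cos(yaw),np.sin(yaw)]); ey=np.array([-ex[1],ex[0]])
A=P[...,:2]-np.array(c)/1000; X=A@ex;Y=A@ey;Z=P[...,2]
k=(X<-.125)&(X>-.19)&(abs(Y)<.1)&(Z>.045)
q=np.stack([X[k],Y[k],Z[k]],1)
print(np.histogram(q[:,0],bins=np.arange(-.19,-.12,.004)))
b=q[(q[:,0]<-.142)]; print(len(b),b.min(0),b.max(0),np.median(b,0))
top=b[b[:,2]>np.median(b[:,2])]; mid=np.array([np.median(b[:,0]),(b[:,1].min()+b[:,1].max())/2])
w=np.array(c)/1000+mid[0]*ex+mid[1]*ey; print("handle",w,"slope",np.polyfit(b[:,1],b[:,0],1))
s=robot.read_state(); d=np.r_[w,.064]-s["tool_pos"]; print("tool shift",totool(d)); Ry=R.from_rotvec(s["orientation"]).as_matrix()[:,1]
ya=np.arctan2(Ry[1],Ry[0]); print("spin", ya-yaw, s["q"])
E
```

```text
(770.5281372070312, -41.21565246582031) (280.44732666015625, 227.6655731201172) 80.25526428222656
(array([  0,   0,   0,   0,   1,  79,  44,  43,   9,   8,   6,   9,   9,
         6,   9, 238,  36]), array([-0.19 , -0.186, -0.182, -0.178, -0.174, -0.17 , -0.166, -0.162,
       -0.158, -0.154, -0.15 , -0.146, -0.142, -0.138, -0.134, -0.13 ,
       -0.126, -0.122]))
199 [-0.1702 -0.0622  0.0574] [-0.1424  0.065   0.0714] [-0.1642  0.0013  0.0655]
handle [ 0.6089 -0.012 ] slope [ 0.002  -0.1628]
tool shift [-0.5879 -0.441   0.1716]
spin 1.4570882586506702 [ 1.2016  0.1304  1.4882  0.      1.523  -0.0854]
```

```bash
python3 -m inch '{"travel":[[-0.588,-0.441,0.05],[-0.588,-0.441,0.05],[-0.588,-0.441,0.05],[-0.588,-0.441,0.05],[-0.588,-0.441,0.05],[-0.588,-0.441,0.05],[-0.588,-0.441,0.05],[-0.588,-0.441,0.05],[-0.588,-0.441,0.05],[-0.588,-0.441,0.05]],"spin":[1.457,1.457,1.457,1.457,1.457,1.457,1.457,1.457,1.457,1.457]}' 0.76 20
cat > go.py <<'E'
import sys
from h import *
np.set_printoptions(precision=4,suppress=True)
x,y,z,yaw=map(float,sys.argv[1:5])
s=robot.read_state(); M=R.from_rotvec(s["orientation"]).as_matrix()
sp=np.arctan2(M[1,1],M[0,1])-yaw; sp=(sp+np.pi/2)%np.pi-np.pi/2
print("t",s["t"],"pos",s["tool_pos"],"shift",M.T@(np.array([x,y,z])-s["tool_pos"]),"spin",round(sp,4),"tilt",M[:,2],"open",s["opening"],"F",s["force"],s["gripper_force"])
E
python3 go.py .609 -.012 .16 -.170
```

```text
t: 1.78
tool_pos: [0.4183, 0.2417, 0.2076]
orientation: [2.187, 2.255, 0.001]
force: [1.1, 0.6, -1.1]
opening: 0.0309
gripper_force: 0.0
t 1.7833 pos [0.4183 0.2417 0.2076] shift [-0.2595  0.1827  0.0477] spin 0.201 tilt [ 0.0009  0.0004 -1.    ] open 0.03088814679801606 F [ 1.0672  0.5972 -1.1262] 0.0
```

```bash
python3 -m inch '{"travel":[[-0.2595,0.1825,0.04],[-0.2595,0.1825,0.04],[-0.2595,0.1825,0.04],[-0.2595,0.1825,0.04],[-0.2595,0.1825,0.04],[-0.2595,0.1825,0.04],[-0.2595,0.1825,0.04],[-0.2595,0.1825,0.04],[-0.2595,0.1825,0.04],[-0.2595,0.1825,0.04]],"spin":[0.2,0.2,0.2,0.2,0.2,0.2,0.2,0.2,0.2,0.2]}'
python3 go.py .609 -.012 .06 -.170
python3 - <<'E'
from h import *
img,P=cloud("wrist"); save("w1.png",img)
for r in models.look_for("wrist","cab_drawer0_handle")[:2]: print(r)
E
```

```text
t: 2.62
tool_pos: [0.6095, -0.0106, 0.1665]
orientation: [-2.397, -2.029, 0.001]
force: [-0.7, 0.5, -0.2]
opening: 0.0222
gripper_force: 0.0
t 2.6167 pos [ 0.6095 -0.0106  0.1665] shift [-0.0014 -0.0002  0.1065] spin 0.0043 tilt [-0.0014  0.0002 -1.    ] open 0.02223925312177922 F [-0.7331  0.5415 -0.2079] 0.0
{'centre': [0.6601, 0.0337, 0.0846], 'p': 0.66}
```

View pics/w1.png

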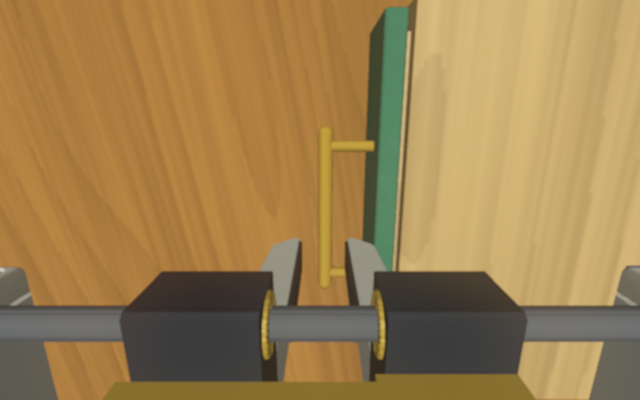

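The bar, at column 325, lies centred between the fingertips at columns 300 and 347. I descend, close, then pull.

```bash
python3 -m inch '{"travel":[[-0.001,0,0.03],[-0.001,0,0.06],[-0.001,0,0.08],[-0.001,0,0.095],[-0.001,0,0.105],[-0.001,0,0.106],[-0.001,0,0.106]],"spin":[0,0,0,0,0,0,0]}' && python3 go.py .609 -.012 .06 -.170; python3 -m inch '{"travel":[[0,0,0],[0,0,0],[0,0,0],[0,0,0],[0,0,0]],"spin":[0,0,0,0,0]}' 1 20; python3 go.py .4463 .0159 .06 -.170
```

```text
t: 3.3
tool_pos: [0.6089, -0.0092, 0.0616]
orientation: [-2.394, -2.034, 0.0]
force: [0.1, 0.6, 0.8]
opening: 0.0224
gripper_force: 0.0
t 3.3 pos [ 0.6089 -0.0092  0.0616] shift [-0.0027  0.0005  0.0016] spin 0.0082 tilt [-0.0003  0.0001 -1.    ] open 0.022425855326667403 F [0.0876 0.6033 0.8004] 0.0
t: 3.72
tool_pos: [0.6105, -0.01, 0.0631]
orientation: [2.394, 2.032, 0.003]
force: [-0.4, 1.3, 6.0]
opening: 0.0102
gripper_force: 20.0
t 3.7167 pos [ 0.6105 -0.01    0.0631] shift [-0.0011 -0.1662  0.0027] spin 0.0069 tilt [ 0.0028  0.0001 -1.    ] open 0.01018991221031383 F [-0.3756  1.2663  6.0243] 19.99769389629364
```

```bash
python3 -m inch '{"travel":[[0,-0.01,0],[0,-0.03,0],[0,-0.05,0],[0,-0.07,0],[0,-0.09,0],[0,-0.11,0],[0,-0.13,0],[0,-0.145,0],[0,-0.157,0],[0,-0.164,0]],"spin":[0,0,0,0,0,0,0,0,0,0]}'; python3 -m inch '{"travel":[[0,-0.001,0],[0,-0.001,0],[0,-0.001,0]],"spin":[0,0,0]}';python3 go.py .4463 .0159 .06 -.170
```

```text
t: 4.55
tool_pos: [0.4487, 0.0175, 0.0632]
orientation: [2.393, 2.032, 0.008]
force: [40.6, -0.9, -13.8]
opening: 0.0106
gripper_force: 20.2
t: 4.8
tool_pos: [0.4489, 0.0175, 0.0632]
orientation: [2.393, 2.031, 0.009]
force: [5.5, 4.8, 1.0]
opening: 0.0102
gripper_force: 20.0
t 4.8 pos [0.4489 0.0175 0.0632] shift [-0.002  -0.0023  0.0032] spin 0.0069 tilt [ 0.0062  0.0015 -1.    ] open 0.010214268813436395 F [5.4661 4.8283 1.0043] 19.981024861335754
```

```bash
python3 -m inch '{"travel":[[0,0,0],[0,0,0],[0,0,0],[0,0,0]],"spin":[0,0,0,0]}' 0.76; python3 -m inch '{"travel":[[0,0,-0.02],[0,0,-0.06],[0,0,-0.1],[0,0,-0.14],[0,0,-0.18],[0,0,-0.21],[0,0,-0.22],[0,0,-0.22]],"spin":[0,0,0,0,0,0,0,0]}'
python3 - <<'E'
from h import *
np.set_printoptions(precision=4,suppress=True)
c=np.array([.7665,-.0405]);yaw=-.17; ex=np.array([np.cos(yaw),np.sin(yaw)]); ey=np.array([-ex[1],ex[0]])
out=[]
for cam in("top","wrist"):
    img,P=cloud(cam); save(cam+"2.png",img); out.append(cv2.imread("pics/"+cam+"2.png"))
    for n in("tray","tray_grip","cab_drawer0_handle","stone_red","stone_green","stone_amber"):
        for r in models.look_for(cam,n)[:1]: print(cam,n,r["p"],np.array(r["centre"]))
    m=models.masks_of(cam,"tray")
    if m:
        Q=P[m[0]["region"]]; Q=Q[~np.isnan(Q[:,0])]; q=Q[(Q[:,2]>.015)&(Q[:,2]<.05)]; g=Q[(Q[:,2]>.06)&(Q[:,2]<.085)]
        for k in(q,g):
            if len(k)>5: print(len(k),np.median(k[:,2]),k[:,2].max(),cv2.minAreaRect((k[:,:2]*1000).astype(np.float32)))
cv2.imwrite("pics/b2.png",np.vstack([out[0][150:350,200:520].repeat(1,0),cv2.resize(out[1],(320,200))]).repeat(1,0))
E
```

```text
t: 5.13
tool_pos: [0.4461, 0.0165, 0.0612]
orientation: [-2.395, -2.033, 0.001]
force: [0.3, 0.8, 0.3]
opening: 0.0221
gripper_force: 0.0
t: 5.8
tool_pos: [0.4479, 0.0164, 0.2848]
orientation: [2.392, 2.03, 0.006]
force: [-0.2, -0.4, 0.4]
opening: 0.0226
gripper_force: 0.0
top tray 0.82 [0.6147 0.0284 0.0253]
top tray_grip 0.72 [0.6099 0.0263 0.0297]
top cab_drawer0_handle 0.86 [ 0.6381 -0.0339  0.019 ]
top stone_green 0.52 [0.6183 0.0276 0.0231]
top stone_amber 0.66 [0.6102 0.027  0.0301]
304 0.028228504977890423 0.045480390352290234 ((613.796630859375, 12.958560943603516), (149.09417724609375, 36.26161193847656), 83.85266876220703)
8 0.07837101036416283 0.08015028373394606 ((600.786376953125, 14.944552421569824), (9.015169143676758, 3.0657622814178467), 80.69886779785156)
wrist tray 0.78 [0.5821 0.025  0.0239]
wrist tray_grip 0.72 [0.584  0.0251 0.0304]
wrist cab_drawer0_handle 0.64 [0.6046 0.0067 0.025 ]
wrist stone_red 0.55 [0.5639 0.0614 0.0349]
wrist stone_green 0.73 [0.6079 0.0571 0.0304]
wrist stone_amber 0.72 [ 0.5863 -0.0309  0.0331]
9465 0.026495837735317718 0.04968583553820155 ((584.1529541015625, 17.67426300048828), (158.1418914794922, 100.15526580810547), 75.75495147705078)
657 0.07652251767022727 0.07965847298085998 ((579.8204956054688, 20.24344253540039), (12.22664737701416, 50.01948928833008), 75.64885711669922)
```

View pics/b2.png

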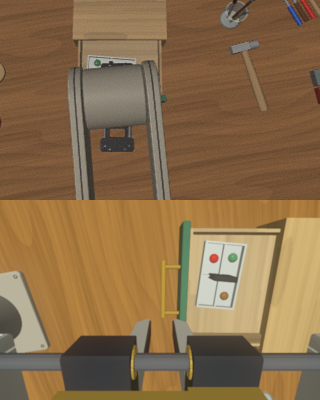

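The wrist view shows the drawer open, the tray with its three stones, and the grip at about (220,278). The measured grip is 12 × 50 mm with its top at 77 mm, which matches the given sizes (22 + 55 mm).

```bash
python3 go.py .5798 .0202 .2 1.320; python3 -m inch '{"travel":[[0,0,0],[0,0,0],[0,0,0],[0,0,0],[0,0,0],[0,0,0],[0,0,0],[0,0,0],[0,0,0],[0,0,0]],"spin":[-1.48,-1.48,-1.48,-1.48,-1.48,-1.48,-1.48,-1.48,-1.48,-1.48]}' 0.4;  python3 go.py .5798 .0202 .17 1.320
```

```text
t 6.6 pos [0.4464 0.0167 0.2814] shift [0.0251 0.131  0.0814] spin -1.483 tilt [ 0.0001 -0.     -1.    ] open 0.022123021815189197 F [-0.8542  0.5344 -0.5632] 0.0
t: 7.43
tool_pos: [0.4465, 0.0166, 0.2815]
orientation: [0.743, 3.052, 0.0]
force: [-0.2, 0.1, -0.3]
opening: 0.0555
gripper_force: 0.0
t 7.4333 pos [0.4465 0.0166 0.2815] shift [-0.1168  0.0644  0.1115] spin -0.2269 tilt [ 0.0002 -0.     -1.    ] open 0.055548211150699196 F [-0.2169  0.1393 -0.2647] 0.0
```

```bash
python3 -m inch '{"travel":[[-0.117,0.0645,0.11],[-0.117,0.0645,0.11],[-0.117,0.0645,0.11],[-0.117,0.0645,0.11],[-0.117,0.0645,0.11],[-0.117,0.0645,0.11],[-0.117,0.0645,0.11],[-0.117,0.0645,0.11]],"spin":[-0.227,-0.227,-0.227,-0.227,-0.227,-0.227,-0.227,-0.227]}'
python3 - <<'E'
from h import *
np.set_printoptions(precision=4,suppress=True)
img,P=cloud("wrist"); save("w3.png",img)
for n in("tray","tray_grip"):
    m=models.masks_of("wrist",n)
    if m:
        Q=P[m[0]["region"]]; Q=Q[~np.isnan(Q[:,0])]; k=Q[(Q[:,2]>.06)&(Q[:,2]<.085)]
        if len(k)>5: print(n,len(k),np.median(k[:,2]),cv2.minAreaRect((k[:,:2]*1000).astype(np.float32)))
E
python3 go.py .5798 .0202 .064 1.320
```

```text
t: 8.1
tool_pos: [0.5803, 0.0193, 0.1737]
orientation: [0.402, 3.113, 0.0]
force: [0.3, -0.2, 0.7]
opening: 0.0561
gripper_force: 0.0
tray 1061 0.0766235711299171 ((579.9307861328125, 19.593769073486328), (11.90898323059082, 49.66013717651367), 75.77574157714844)
tray_grip 1061 0.0766235711299171 ((579.9307861328125, 19.593769073486328), (11.90898323059082, 49.66013717651367), 75.77574157714844)
t 8.25 pos [0.5805 0.0193 0.1742] shift [0.0014 0.0006 0.1102] spin -0.006 tilt [ 0.0044 -0.0003 -1.    ] open 0.05573418187609114 F [-0.0853  0.514   1.0136] 0.0
```

View pics/w3.png

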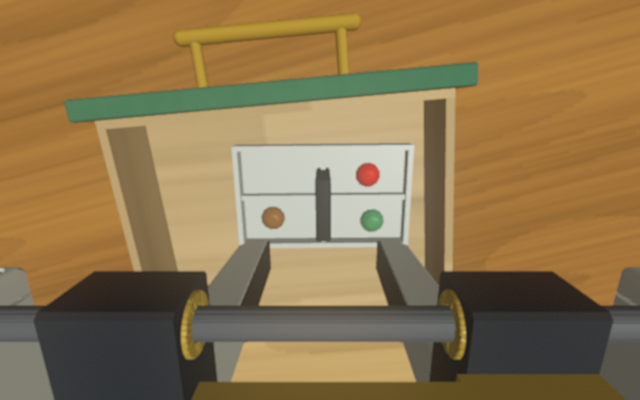

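The grip, at column 323, is centred between the fingers, and all three stones are visible in the tray. I descend and grip.

```bash
python3 -m inch '{"travel":[[0.001,0.0005,0.03],[0.001,0.0005,0.06],[0.001,0.0005,0.085],[0.001,0.0005,0.1],[0.001,0.0005,0.108],[0.001,0.0005,0.11],[0.001,0.0005,0.11]],"spin":[-0.006,-0.006,-0.006,-0.006,-0.006,-0.006,-0.006]}'; python3 -m inch '{"travel":[[0,0,0],[0,0,0],[0,0,0],[0,0,0],[0,0,0],[0,0,0],[0,0,0]],"spin":[0,0,0,0,0,0,0]}' 1 35; python3 go.py .5798 .0202 .064 1.320
```

```text
t: 8.83
tool_pos: [0.5795, 0.02, 0.0624]
orientation: [0.393, 3.116, 0.0]
force: [0.4, -0.6, 0.1]
opening: 0.0559
gripper_force: 0.0
t: 9.42
tool_pos: [0.5791, 0.0201, 0.0614]
orientation: [0.393, 3.117, -0.0]
force: [-0.2, -0.1, -0.0]
opening: 0.0133
gripper_force: 0.0
t 9.4167 pos [0.5791 0.0201 0.0614] shift [-0.0006  0.0003 -0.0026] spin 0.0 tilt [-0. -0. -1.] open 0.013313409128508275 F [-0.1722 -0.0544 -0.0122] 0.0
```

```bash
python3 -m inch '{"travel":[[0,0,0],[0,0,0],[0,0,0],[0,0,0],[0,0,0]],"spin":[0,0,0,0,0]}'; python3 -m inch '{"travel":[[0,0,-0.002],[0,0,-0.006],[0,0,-0.012],[0,0,-0.018],[0,0,-0.025],[0,0,-0.032],[0,0,-0.038],[0,0,-0.042],[0,0,-0.044],[0,0,-0.044]],"spin":[0,0,0,0,0,0,0,0,0,0]}'; python3 - <<'E'
from h import *
img,P=cloud("wrist"); save("w4.png",img)
E
```

```text
t: 9.83
tool_pos: [0.5791, 0.02, 0.0614]
orientation: [-0.393, -3.117, 0.0]
force: [-0.8, -0.5, 1.9]
opening: 0.0116
gripper_force: 35.0
t: 10.67
tool_pos: [0.5796, 0.0201, 0.1061]
orientation: [0.393, 3.116, 0.0]
force: [-0.3, 0.5, -1.5]
opening: 0.0119
gripper_force: 35.0
```

View pics/w4.png

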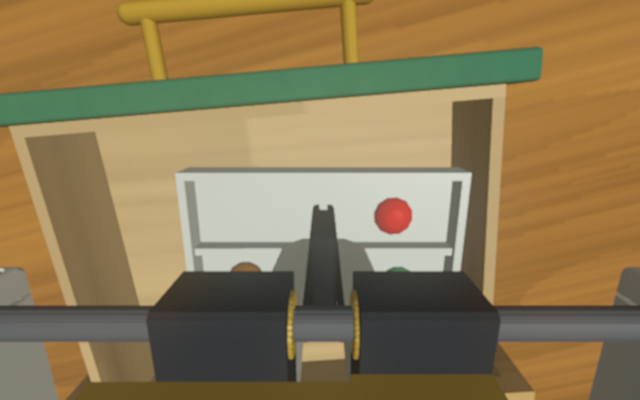

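The tray is held level, with the stones in it and clear of the drawer walls. I lift the rest of the way.

```bash
python3 -m inch '{"travel":[[0,0,-0.006],[0,0,-0.018],[0,0,-0.034],[0,0,-0.052],[0,0,-0.07],[0,0,-0.088],[0,0,-0.106],[0,0,-0.12],[0,0,-0.13],[0,0,-0.135]],"spin":[0,0,0,0,0,0,0,0,0,0]}'; python3 -m inch '{"travel":[[0,0,0],[0,0,0],[0,0,0],[0,0,0],[0,0,0],[0,0,0],[0,0,0],[0,0,0]],"spin":[0,0,0,0,0,0,0,0]}'; python3 - <<'E'
from h import *
np.set_printoptions(precision=4,suppress=True)
s=robot.read_state(); print(s["dq"],s["gripper_force"],s["tool_pos"])
A=[]
for c in("scene","wrist"):
    img,P=cloud(c); A.append(img)
    for n in("tray","stone_red","stone_green","stone_amber","cab_drawer0_handle"):
        for r in models.look_for(c,n)[:1]: print(c,n,r["p"],np.array(r["centre"]))
    if c=="wrist":
        Q=P[models.masks_of(c,"tray")[0]["region"]]; Q=Q[~np.isnan(Q[:,0])]; f=Q[(Q[:,2]>.198)&(Q[:,2]<.212)]
        print(len(f),np.median(f[:,2]),np.linalg.lstsq(np.c_[f[:,:2]-f[:,:2].mean(0),np.ones(len(f))],f[:,2],rcond=None)[0])
save("fin.png",np.vstack([A[0][0:300],A[1][100:400]]))
E
```

```text
t: 11.55
tool_pos: [0.5799, 0.02, 0.2429]
orientation: [0.393, 3.114, 0.0]
force: [0.1, 0.5, -2.1]
opening: 0.012
gripper_force: 35.0
t: 12.22
tool_pos: [0.5791, 0.0201, 0.2402]
orientation: [-0.393, -3.117, 0.0]
force: [1.1, 0.0, -1.5]
opening: 0.0122
gripper_force: 35.0
[ 0.0003 -0.0031 -0.0008 -0.0011  0.0001  0.0008] 34.99929428100586 [0.5791 0.0201 0.2402]
scene tray 0.6 [0.5062 0.3978 0.0397]
scene stone_green 0.2 [0.5076 0.0032 0.055 ]
scene cab_drawer0_handle 0.7 [ 0.5099 -0.0008  0.0541]
wrist tray 0.78 [0.5616 0.0203 0.2018]
wrist stone_red 0.55 [0.5675 0.0561 0.2143]
wrist stone_amber 0.78 [ 0.581  -0.027   0.2074]
wrist cab_drawer0_handle 0.84 [0.5148 0.0027 0.061 ]
17543 0.2050109001808797 [ 0.0012 -0.      0.2053]
```

View pics/fin.png

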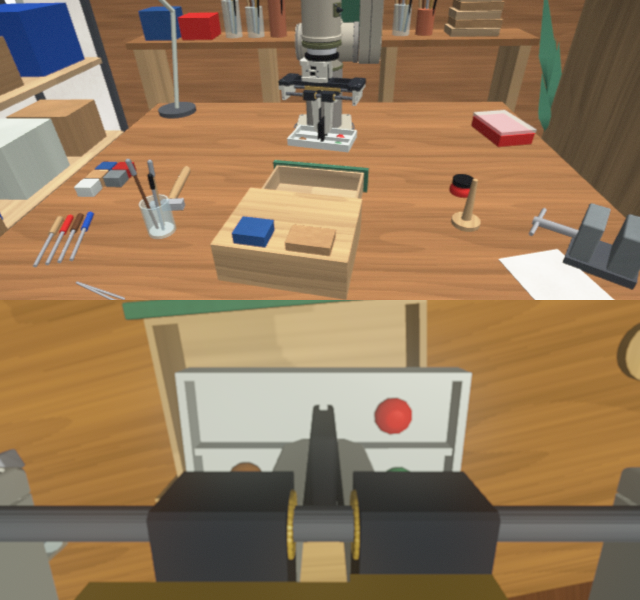

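The tray is held level with its floor at 0.205 m, so its underside is at about 0.20 m. All three stones are in it, the drawer is open and the bystanders are standing where they were.

```bash
python3 -c "
from plant import close_job
print(close_job())"
```

```text
the job is handed in; nothing more can be done
None
```

The job is handed in, though no verdict came back: the drawer is open and its handle released, and the arm holds the tray level and still about 10 cm above the cabinet top with all three stones in it.

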